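# Lock the cap caddy on the counter's channel with the quarter-turn stop

## Task

The cart is about to be wheeled off, so pin the valve-cap caddy on its channel: drop the loose quarter-turn stop through the channel's open slot beside the caddy, press it down against its spring and twist it a quarter turn clockwise so that its nut is caught under the lips. Then slide it along against the caddy and push the caddy back with it until you feel that it is firmly home on the end nut hidden beneath it, and let go with the stop snug against the caddy. Go by feel, never forcing or ramming it, and leave the other things on the counter where they are.

Things in the scene. Friction and masses are not known exactly. Their poses are not given: they have to be found in the camera images.
- stop: Loose quarter-turn stop, the only loose wing-headed fitting, standing on its nut; 69 mm tall, 0.19 kg. Origin: centre of the underside, z up. Its steel nut is 35 mm long (x), 20 wide (y), 8 high; two opposite corners are rounded, two square, so in the channel it turns only clockwise (from above) and stops on the walls after 90 to 100 degrees. A half turn leaves it the same.
- knob (a point): Middle of the stop's black wing knob, 54 mm above the stop's underside: the place to grip. The wing is 36 mm long (along the stop's x, as the nut) by 12 mm thick (y), from 39 to 69 mm above the underside. It is one piece with the stem and the nut.
- collar (a point): Centre of the underside of the stop's round steel collar (40 mm across, 10 mm high) that slides on the 12 mm stem. At rest it is 11 mm above the stop's underside; a spring below the knob holds it down (1.5 N to start, then 0.3 N per mm, at most 11 mm up the stem). It rests on the channel's lips while the knob is pressed.
- channel: Steel strut channel fixed on the counter, 520 mm long, 41 wide, 41 high, slot upwards. Origin: centre of its underside; y along it, from the open end towards the caddy, x across, z up. Lips from 41 down to 34 mm above the origin; below them 36 mm wide inside, floor at 2.5 mm. The stop's underside is at 30 mm when its collar first rests on the lips; pressed below 26 mm the nut clears the lips and can turn.
- channel_slot (a point): Centre of the slot at mid-length, level with the lips' top (41 mm above the counter), axes as the channel's. The slot is 22 mm wide all along, mouth edges rounded by 2 mm. Once the nut is turned and let up, the spring holds the stop's underside 26 mm above the counter and clamps the lips: sliding it along then takes about 3 to 7 N by itself.
- caddy: The cap caddy: a grey eight-compartment bin of valve caps (100 x 208 mm, walls up to 95 mm high) on an aluminium sole plate 58 mm wide, 280 mm long, straddling the channel. Slides only along it, with a steady drag of about 3 N. It now stands 8 to 50 mm short of home, where its runner meets an end nut hidden in the channel under it: felt, not seen. Origin on the channel's centre line at counter height.
- caddy_end (a point): Centre of the flat near end face of the caddy's sole plate, where the stop's collar presses. The plate is 8 mm thick, 41.5 to 49.5 mm above the counter, and sticks out 72 mm beyond the bin. It moves with the caddy; axes as the channel's. The face looks along the channel's -y (the open side); the stop's axis is 20 mm from it when touching. More than 20 N on it is ramming.
- gauge: Bystander: grey plastic digital pressure gauge, 52 x 145 x 26 mm, lying flat. Origin under its middle.
- ratchet: Bystander: worn steel ratchet handle, 215 mm long (along its y), 36 mm across the head, 30 mm high. Origin under its middle.
- socket: Bystander: chrome hex socket, 24 mm across, 38 mm tall, standing. Origin at the centre of its underside.
- crayon: Bystander: yellow wax tyre crayon, 12 mm thick, 97 mm long along its x. Origin under its middle.
- core_driver: Bystander: valve-core driver with a black handle, 14 mm thick, 97 mm long along its x. Origin under its middle.
- cap_jar: Bystander: glass jar with a steel lid, 60 mm across, 75 mm tall. Origin at the centre of its underside.
- air_chuck: Bystander: brass air chuck, 24 mm across, 56 mm tall, standing. Origin at the centre of its underside.
Mind the look-alikes: they are no part of the job. Leave any red or turquoise look-alike of the stop alone.

How it is judged:
By the outcome, as a careful person would: the job done as asked, in the order asked, and still so for the second after the job is handed in, with the robot touching nothing.
It also fails if it takes over 58 s, if anything falls off the work surface, if the arm or the gripper's body presses on something with over 40 N, if the wrist force passes 120 N, or if a joint passes its speed limit or range.

## Robot

A 6-joint arm with a two-finger parallel gripper is mounted at the origin on the work surface. World frame = base frame: x ahead of the robot, y to its left, z up, the work surface at z = 0. Lengths are in m, angles in rad, forces in N, time in s.
With the tool pointing down it reaches from about 0.275 to 0.85 m from the base axis. Payload 5.2 kg.
Tool frame: the origin (TCP) lies midway between the tips of the shut fingers; the grasp point (between the pads) lies 19 mm behind it; z points along the fingers, y is the direction in which the jaws open and shut (so a half turn about z gives the same grasp; the last joint's range is limited). The gripper opens to 85 mm and grips with 20 to 120 N. Pads are 22 mm wide; open, the fingers measure 114 mm over their backs; the gripper's body (76 mm by 85 mm) begins 54 mm behind the grasp point. The pads swing forward as they close: fully open they stand 13 mm farther back than shut.
Start: joints at [1.138, 0.259, 1.535, -0, 1.348, -0.203], TCP at [0.125, 0.536, 0.231] pointing down, gripper open.
Joint ranges: [-3.14, 3.14], [-0.91, 2.08], [0.19, 2.58], [-1.22, 4.36], [0.22, 2.71], [-3.12, 3.12]. Speed limits (rad/s): [2.57, 2.57, 3.14, 3.14, 3.14, 3.14].

## Interface

Orientations are given as a rotation vector (axis times angle).
In Python, from rig import ctrl, kinematics, telemetry, capture, calibration, cut_out gives the robot as it stands. Calls block until the motion is done:
- ctrl.reach(position, orientation): joint-space move of the TCP to a pose.
- ctrl.move_linear(position, frame=None, max_speed=0.15, until_force=None): straight line of the TCP; frame=None keeps the orientation; max_speed is the mean speed in m/s. With until_force (N) it stops when the force on the tool has changed by that much, and returns True; else False.
- ctrl.move_joints(angles): joint-space move.
- ctrl.open_jaws() and ctrl.grasp(f_grip=None): open the fingers fully, or close them until they stop; f_grip is the grip in N (None keeps the last).
- ctrl.dwell(seconds).
- kinematics.solve_ik(position, orientation): joint angles nearest the present ones, or None.
- telemetry.get_state(): the state.
- capture(name): name is "scene" or "top" or "wrist"; returns the picture (480x640x3 uint8, red, green, blue); there is no depth.
- calibration(name): a dict with "K" (3x3 intrinsics, pixels), "k1" (the pictures are not rectified: a ray, as slopes to the right and down, at radius r is drawn at 1 + k1 r^2 times it, then the intrinsics apply), "pose" (4x4, takes a point from camera to world coordinates); the wrist camera has in their place "T_tool_cam" (4x4, takes a point from camera to tool coordinates, whose origin is the TCP and whose axes are the flange's). Camera axes: x right, y up, looking along -z (the intrinsics and any distortion apply to the point x, -y, -z); pixel columns grow to the right and rows downward; lengths in m; the calibration is good to about 2 mm. A picture is of the moment at which its call begins: read the wrist's pose just before it. calibration takes no time and is no camera call.
A pose or a line that the arm cannot do raises ctrl.PlanningError and nothing moves.
- ctrl.finish_job(): hands the job in, once; it reports no verdict.
Trained networks look in the newest picture that a camera, given by its name, has taken for a name from the list of things; names that differ only in an ending like _2 or _b are one class to them, and where a whole thing is asked for, a point or a joint stands for the part that bears it (a point fixed in the world has none). Each returns a list of dicts, best first, with "score" (0 to 1); they miss things now and then, are a little off and sometimes report something else, mostly with a low value. They report only what shows in the picture. A call takes as long as a camera call. They do not tell look-alikes from the thing itself.
- cut_out(camera, target): "pixels" (480x640 bool, what is visible of it) and "bbox" ([left, top, right, bottom] in pixels, round what is visible of it).
The state is a dict: "t": time; "joint_pos": joint angles; "qvel": joint speeds; "effort": joint torques, N m; "position": TCP position; "orientation": TCP orientation; "force": force on the tool from outside, world axes, zero at the start; "wrist_torque": the same for the moment, N m; "opening": finger opening in m.
Only numpy, scipy, OpenCV 4.12 (cv2) and the standard library are available. Lean on these libraries where they do the work, as an engineer would, in place of code of your own. Each camera call takes 0.05 s, during which the arm holds its last target.

## Working session

There is one attempt and no reset: what is moved stays moved. The work goes in short steps, each a Python script; the robot and the scene stay as the last script left them, time stands still between calls to the robot, and variables do not carry over. Pictures are saved under pics/ and viewed, and the job is handed in when it is done.

```bash
ls; mkdir -p pics; python3 - <<'E'
from rig import ctrl,kinematics,telemetry,capture,calibration,cut_out
import cv2,numpy as np
for n in ("scene","top","wrist"):
    im=capture(n); cv2.imwrite(f"pics/{n}0.png",im[:,:,::-1])
    c=calibration(n); print(n,{k:np.round(v,4).tolist() for k,v in c.items()})
s=telemetry.get_state();print(s)
for n in ("scene","top"):
    for t in ("stop","channel","caddy","knob","collar","caddy_end"):
        print(n,t,[(round(d["score"],2),d["bbox"]) for d in cut_out(n,t)][:4])
E
```

```text
pics
scene {'K': [[474.9354, 0.0, 320.0285], [0.0, 474.9354, 240.4277], [0.0, 0.0, 1.0]], 'k1': 0.0438, 'pose': [[0.8133, -0.3953, 0.4269, 0.9444], [0.5817, 0.541, -0.6074, -0.668], [0.0091, 0.7424, 0.6699, 0.7306], [0.0, 0.0, 0.0, 1.0]]}
top {'K': [[444.4819, 0.0, 314.8605], [0.0, 444.4819, 231.6033], [0.0, 0.0, 1.0]], 'k1': 0.026, 'pose': [[-0.0008, 0.9989, -0.0467, 0.5024], [-1.0, -0.0011, -0.0065, -0.0809], [-0.0066, 0.0467, 0.9989, 0.9725], [0.0, 0.0, 0.0, 1.0]]}
wrist {'K': [[375.3615, 0.0, 311.4687], [0.0, 375.3615, 239.7918], [0.0, 0.0, 1.0]], 'k1': -0.0224, 'T_tool_cam': [[-0.0005, 0.9557, 0.2944, 0.0752], [1.0, 0.0005, 0.0003, -0.0001], [0.0001, 0.2944, -0.9557, -0.1416], [0.0, 0.0, 0.0, 1.0]]}
{'t': 0.15, 'joint_pos': array([ 1.13817383e+00,  2.59152835e-01,  1.53580204e+00, -2.27067774e-05,
        1.34803221e+00, -2.02820420e-01]), 'qvel': array([ 0.00244956, -0.00170949, -0.00247998, -0.0002384 ,  0.00112404,
        0.00103045]), 'effort': array([ 2.12856859e-03, -4.46381128e+01, -2.90819246e+01, -2.78753996e-04,
        8.15360370e-03,  3.54563474e-05]), 'position': a
[... 914 characters left out ...]
156.9, 435.4, 248.0])]
top stop [(0.82, [409.8, 252.1, 431.0, 274.5]), (0.63, [376.9, 178.5, 397.5, 195.6]), (0.56, [445.7, 224.4, 474.1, 240.0]), (0.51, [406.3, 218.6, 428.6, 239.2])]
top channel [(0.57, [97.3, 182.1, 354.7, 249.7]), (0.29, [411.2, 293.0, 426.6, 307.9])]
top caddy [(0.85, [130.8, 186.6, 277.5, 246.8])]
top knob [(0.88, [375.7, 177.5, 395.5, 198.8]), (0.69, [451.3, 223.3, 470.0, 238.8]), (0.65, [403.8, 217.5, 426.5, 235.9]), (0.51, [406.5, 251.4, 432.6, 273.7])]
top collar [(0.68, [401.9, 215.3, 419.2, 236.6]), (0.55, [408.2, 252.8, 427.6, 275.0]), (0.49, [446.2, 222.8, 463.8, 240.3])]
top caddy_end [(0.94, [128.5, 183.0, 274.1, 252.2]), (0.52, [399.3, 134.2, 457.6, 196.4])]
```

View pics/scene0.png

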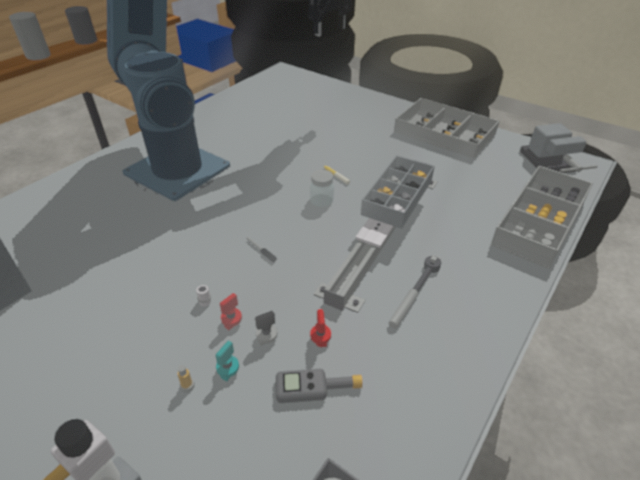

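View pics/top0.png

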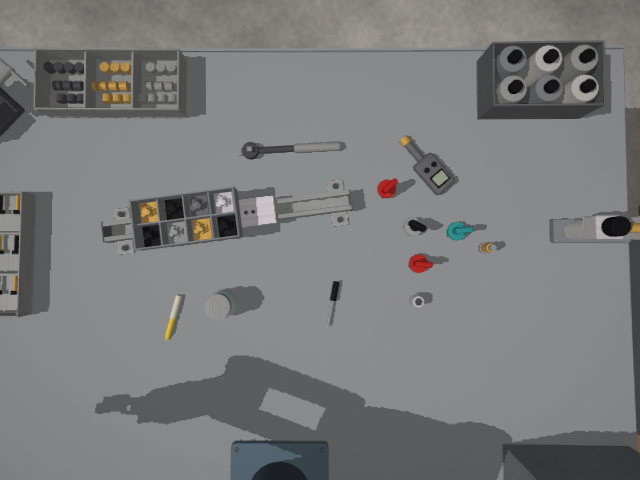

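```bash
python3 - <<'E'
import cv2
a=cv2.imread("pics/top0.png")
cv2.imwrite("pics/top0z.png",cv2.resize(a[125:325,300:500],(600,600),interpolation=cv2.INTER_CUBIC))
a=cv2.imread("pics/scene0.png")
cv2.imwrite("pics/scene0z.png",cv2.resize(a[270:400,190:350],(800,650),interpolation=cv2.INTER_CUBIC)[:600])
E
```

```text
(no output)
```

View pics/top0z.png

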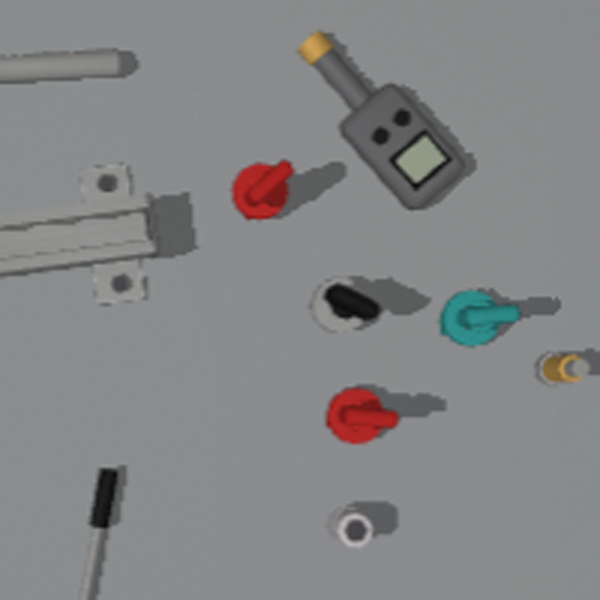

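View pics/scene0z.png

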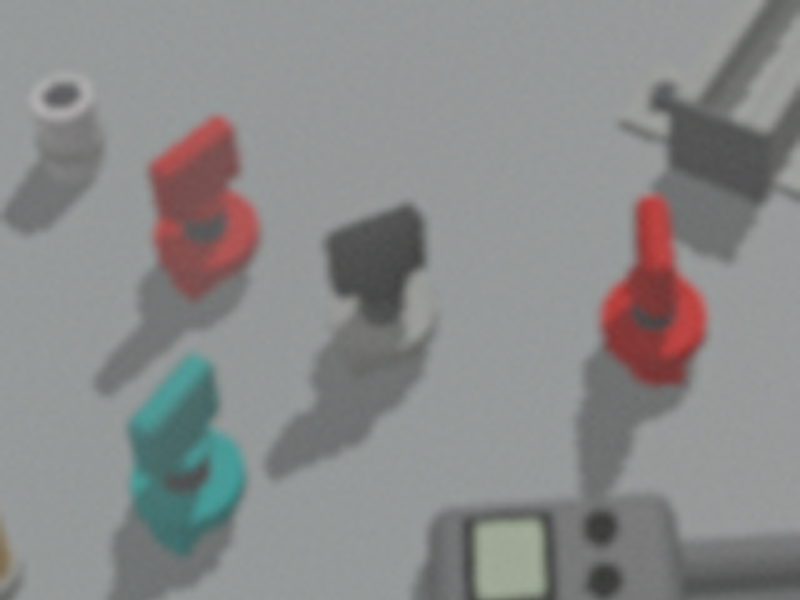

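The only black-and-grey wing fitting is at about (415,226) in the top picture. Two red look-alikes and one turquoise one stand around it. The channel runs from (350,203), its open end, left to the caddy. Next I'll write helpers, get coarse positions and take wrist views.

```bash
cat > h.py <<'E'
from rig import ctrl,kinematics,telemetry,capture,calibration,cut_out
import cv2,numpy as np
from scipy.spatial.transform import Rotation as R
def down(yaw): # tool x at yaw in world, z down
    return (R.from_euler('z',yaw)*R.from_euler('x',np.pi)).as_rotvec()
def campose(name,st=None):
    c=calibration(name)
    if name!="wrist": return c,np.array(c["pose"])
    T=np.eye(4);T[:3,:3]=R.from_rotvec(st["orientation"]).as_matrix();T[:3,3]=st["position"]
    return c,T@np.array(c["T_tool_cam"])
def dirs(c,P,uv):
    uv=np.atleast_2d(uv).astype(float);K=np.array(c["K"]);
    p=cv2.undistortPoints(uv.reshape(-1,1,2),K,np.array([c["k1"],0,0,0.]))[:,0]
    return np.c_[p[:,0],-p[:,1],-np.ones(len(p))]@P[:3,:3].T
def onz(c,P,uv,z):
    d=dirs(c,P,uv);return P[:3,3]+d*((z-P[2,3])/d[:,2])[:,None]
def proj(c,P,X):
    X=(np.atleast_2d(X)-P[:3,3])@P[:3,:3];p=X[:,:2]*[1,-1]/-X[:,2:]
    r2=(p**2).sum(1,keepdims=True);p=p*(1+c["k1"]*r2)
    K=np.array(c["K"]);return p*[K[0,0],K[1,1]]+K[:2,2]
def save(im,n,pts=()):
    im=im[:,:,::-1].copy()
    for p in pts: cv2.drawMarker(im,tuple(int(round(v)) for v in p),(255,0,255),cv2.MARKER_CROSS,9,1)
    cv2.imwrite(f"pics/{n}.png",im)
E
python3 - <<'E'
from h import *
c,P=campose("top")
print("stop",onz(c,P,[[413.6,226.7]],.016),onz(c,P,[[417.6,225.7]],.069))
print("channel r end",onz(c,P,[[350,192],[351.5,208]],.041), "left",onz(c,P,[[103,223],[104,238]],.041))
print("plate end",onz(c,P,[[276,197],[278,222]],.0495))
for n in ("gauge","ratchet","socket","cap_jar","air_chuck","core_driver"):
    pass
s=onz(c,P,[[413.6,226.7]],.016)[0]
st=telemetry.get_state()
for yaw in np.arange(-np.pi,np.pi,np.pi/6):
    q=kinematics.solve_ik([s[0]-.1,s[1],.25],down(yaw)); print(round(yaw,2),None if q is None else np.round(q,2))
E
```

```text
stop [[ 0.55734408 -0.28689512  0.016     ]] [[ 0.55631962 -0.28359077  0.069     ]]
channel r end [[ 0.62923011 -0.14883931  0.041     ]
 [ 0.59543332 -0.1518468   0.041     ]] left [[0.56439556 0.36886256 0.041     ]
 [0.532966   0.36611943 0.041     ]]
plate end [[0.61784766 0.00617799 0.0495    ]
 [0.5655641  0.00185469 0.0495    ]]
-3.14 [-0.77  0.23  1.53 -0.    1.38 -2.34]
-2.62 [-0.77  0.23  1.53 -0.    1.38 -2.86]
-2.09 [-0.77  0.23  1.53 -0.    1.38  2.9 ]
-1.57 [-0.77  0.23  1.53 -0.    1.38  2.37]
-1.05 [-0.77  0.23  1.53  0.    1.38  1.85]
-0.52 [-0.77  0.23  1.53 -0.    1.38  1.33]
-0.0 [-0.77  0.23  1.53 -0.    1.38  0.8 ]
0.52 [-0.77  0.23  1.53 -0.    1.38  0.28]
1.05 [-0.77  0.23  1.53  0.    1.38 -0.24]
1.57 [-0.77  0.23  1.53  0.    1.38 -0.77]
2.09 [-0.77  0.23  1.53  0.    1.38 -1.29]
2.62 [-0.77  0.23  1.53  0.    1.38 -1.81]
```

```bash
python3 - <<'E'
from h import *
ctrl.reach([.557,-.285,.20],down(1.29))
ctrl.dwell(.2)
st=telemetry.get_state();im=capture("wrist");print(st["t"],st["position"],st["orientation"],st["force"])
np.savez("w1.npz",p=st["position"],o=st["orientation"])
r=cut_out("wrist","stop")
for d in r: print(round(d["score"],2),d["bbox"])
save(im,"w1")
E
```

```text
4.1917 [ 0.55722256 -0.28447835  0.20004698] [2.50963964e+00 1.88976795e+00 5.96518759e-05] [ 0.77593912 -0.38319355  0.670457  ]
0.8 [290.5, 187.6, 333.4, 247.7]
0.7 [205.9, 224.1, 255.3, 287.3]
0.6 [308.9, 282.6, 349.6, 352.1]
0.57 [363.1, 95.0, 424.3, 148.2]
```

View pics/w1.png

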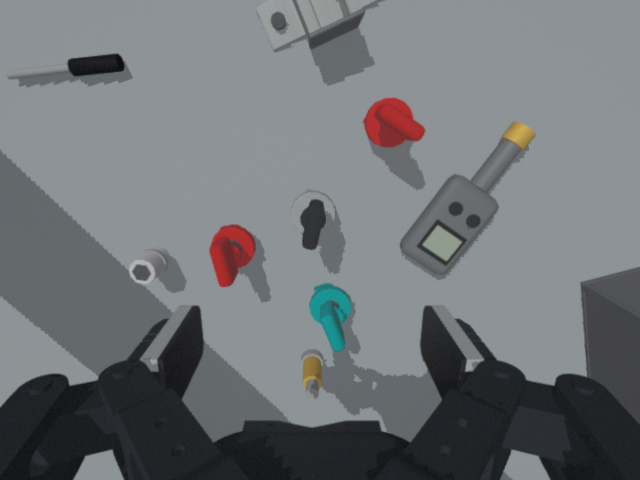

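```bash
python3 - <<'E'
from h import *
z=np.load("w1.npz");st=dict(position=z["p"],orientation=z["o"])
c,P=campose("wrist",st)
print("tcp px",proj(c,P,z["p"]))
for uv,h in (([313,212],.016),([313,212],.021)): print(onz(c,P,[uv],h))
print("wing",onz(c,P,[[317,203],[309,247]],.069))
a=cv2.imread("pics/w1.png")
cv2.imwrite("pics/w1z.png",cv2.resize(a[180:260,270:350],(800,800),interpolation=cv2.INTER_CUBIC)[:600])
E
```

```text
tcp px [[311.90251275 311.15196899]]
[[ 0.55866893 -0.284293    0.016     ]]
[[ 0.55896022 -0.28319065  0.021     ]]
wing [[ 0.56646558 -0.26689441  0.069     ]
 [ 0.55127385 -0.29806888  0.069     ]]
```

View pics/w1z.png

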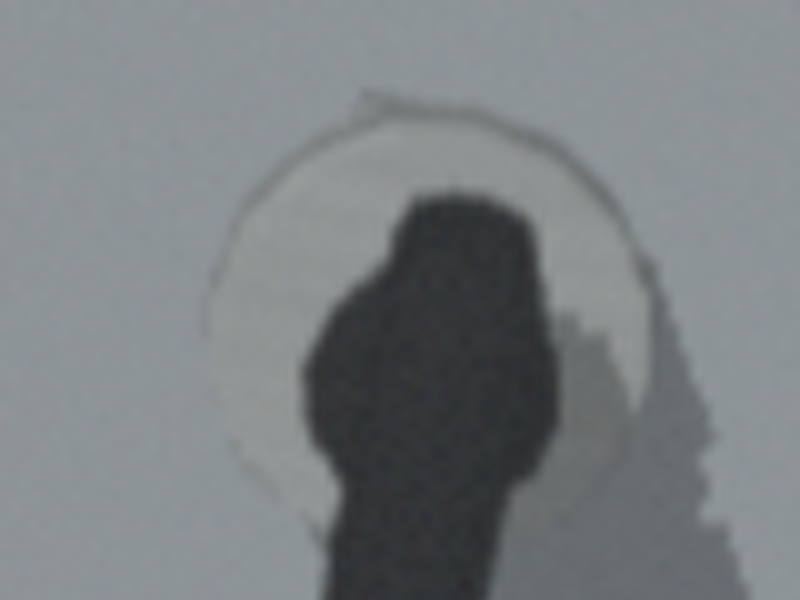

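```bash
cat >> h.py <<'E'
from scipy.optimize import minimize
def hull(m,c,P,X): 
    p=proj(c,P,X); h=cv2.convexHull((p*16).round().astype(np.int32)); cv2.fillConvexPoly(m,h,1,shift=4)
def render(c,P,x,y,yaw,z0,r,zb,zt,S=8,box=(270,180,90,90)):
    c=dict(c);K=np.array(c["K"]).copy();K[0,2]-=box[0]-.5+.5;K[1,2]-=box[1];K[:2]*=S;c["K"]=K
    m=np.zeros((box[3]*S,box[2]*S),np.uint8)
    a=np.array([np.cos(yaw),np.sin(yaw)]);b=np.array([-a[1],a[0]])
    X=[np.r_[np.array([x,y])+a*i*.018+b*j*.006,z0+k] for i in(-1,1) for j in(-1,1) for k in(.039,.069)]
    hull(m,c,P,np.array(X))
    t=np.linspace(0,6.283,40)
    X=np.concatenate([np.c_[x+r*np.cos(t),y+r*np.sin(t),0*t+z0+k] for k in (zb,zt)])
    hull(m,c,P,X)
    return cv2.resize(m.astype(np.float32),None,fx=1/S,fy=1/S,interpolation=cv2.INTER_AREA)
E
python3 - <<'E'
from h import *
z=np.load("w1.npz");st=dict(position=z["p"],orientation=z["o"])
c,P=campose("wrist",st)
g=cv2.imread("pics/w1.png").astype(float).mean(2)[180:270,270:360]
obs=np.clip((100-g)/40,0,1)
obs[:, 68:]=0
n,l,s,ce=cv2.connectedComponentsWithStats((obs>.3).astype(np.uint8)); print(s)
k=l[45,42];obs*=cv2.dilate((l==k).astype(np.uint8),np.ones((3,3)))
f=lambda v:((render(c,P,v[0]/1e3,v[1]/1e3,v[2]/10,0,v[3]/1e3,v[4]/1e3,v[5]/1e3)-obs)**2).sum()
best=None
for y0 in (1.05,1.25,1.45):
  r=minimize(f,[558.7,-283.7,y0*10,10,30,45],method="Nelder-Mead",options=dict(maxiter=800,initial_simplex=None))
  print(r.fun,r.x)
  if best is None or r.fun<best.fun: best=r
v=best.x
m=render(c,P,v[0]/1e3,v[1]/1e3,v[2]/10,0,v[3]/1e3,v[4]/1e3,v[5]/1e3)
cv2.imwrite("pics/fit1.png",cv2.resize(np.hstack([obs,m])*255,None,fx=4,fy=4))
E
```

```text
[[   0    0   90   90 7201]
 [  30   20   26   50  899]]
115.1215017361111 [ 558.469609   -285.27290809   11.13527788   10.09407081   33.14616088
   42.54536557]
117.35455837673611 [ 558.74085948 -284.67179082   11.22712061    9.93616407   33.25484613
   45.9426636 ]
110.80519314236112 [ 558.65087807 -284.64173533   11.23279961   10.26616148   39.79385321
   42.21545561][ WARN:0@1.555] global loadsave.cpp:1063 imwrite_ Unsupported depth image for selected encoder is fallbacked to CV_8U.
```

View pics/fit1.png

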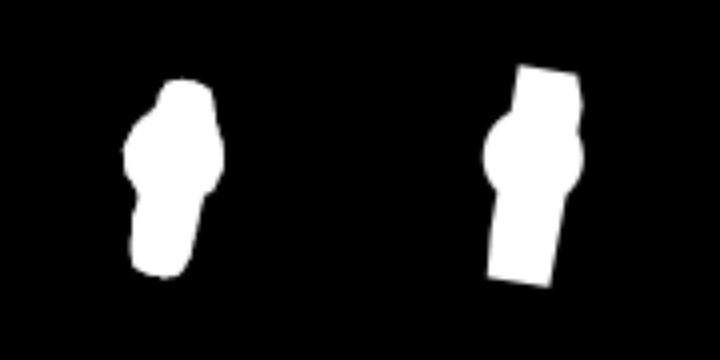

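```bash
python3 - <<'E'
from h import *
z=np.load("w1.npz");st=dict(position=z["p"],orientation=z["o"])
c,P=campose("wrist",st)
print("reds",onz(c,P,[[233,246],[389,122],[331,305]],.021), "wings",onz(c,P,[[232,245],[222,282]],.065))
ctrl.reach([.597,-.06,.17],down(1.69))
ctrl.dwell(.2)
st=telemetry.get_state();im=capture("wrist");print(st["t"],st["position"])
np.savez("w2.npz",p=st["position"],o=st["orientation"])
save(im,"w2")
E
```

```text
reds [[ 0.48124698 -0.29329978  0.021     ]
 [ 0.63943846 -0.22798634  0.021     ]
 [ 0.55053058 -0.37428238  0.021     ]] wings [[ 0.49400168 -0.28122775  0.065     ]
 [ 0.47581996 -0.30834198  0.065     ]]
5.4083 [ 0.59717918 -0.06181705  0.17020457]
```

View pics/w2.png

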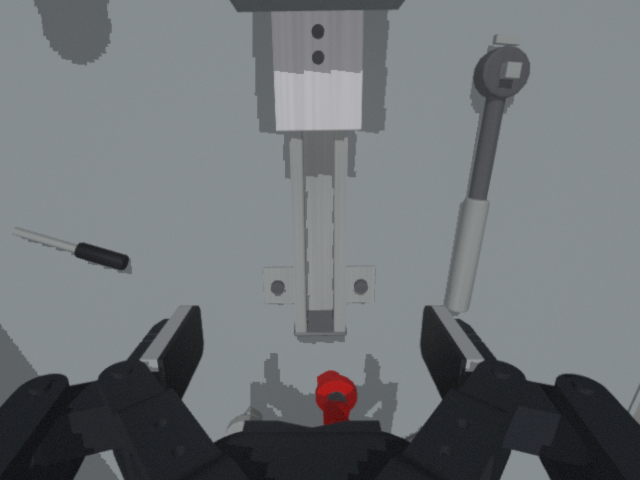

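```bash
python3 - <<'E'
from h import *
a=cv2.imread("pics/w2.png");g=cv2.cvtColor(a,cv2.COLOR_BGR2GRAY)
for r in (190,220,250,300): print(r,g[r,284:356].tolist())
print(g[120:140,310].tolist(),g[120:140,340].tolist())
cv2.imwrite("pics/w2z.png",cv2.resize(a[110:350,240:400],(533,800),interpolation=cv2.INTER_CUBIC)[:600])
E
```

```text
190 [140, 139, 140, 141, 140, 140, 138, 136, 136, 137, 139, 137, 139, 136, 136, 138, 137, 136, 126, 111, 105, 128, 138, 135, 138, 139, 137, 138, 137, 136, 136, 137, 137, 137, 139, 139, 137, 138, 137, 139, 140, 141, 139, 139, 139, 138, 138, 139, 140, 131, 127, 135, 138, 136, 135, 136, 138, 137, 140, 138, 137, 137, 137, 140, 140, 141, 140, 140, 141, 139, 140, 139]
220 [140, 140, 139, 141, 141, 140, 140, 139, 138, 137, 138, 140, 139, 140, 140, 140, 139, 139, 132, 121, 101, 109, 130, 140, 140, 142, 141, 139, 137, 139, 140, 137, 138, 140, 142, 142, 139, 139, 137, 141, 142, 142, 142, 142, 140, 141, 139, 137, 109, 106, 122, 136, 138, 137, 135, 139, 140, 141, 141, 138, 138, 139, 139, 141, 141, 140, 140, 141, 140, 140, 140, 140]
250 [140, 140, 139, 139, 142, 140, 141, 140, 140, 138, 137, 139, 140, 141, 139, 141, 140, 138, 139, 130, 116, 105, 111, 139, 141, 142, 143, 143, 139, 140, 141, 139, 139, 140, 141, 140, 139, 140, 140, 142, 143, 143, 141, 141, 141, 140, 138, 136, 109, 105, 126, 137, 139, 138, 138, 139, 142, 144, 141, 139, 139, 140, 140, 140, 141, 139, 138, 140, 141, 141, 142, 139]
300 [139, 139, 140, 139, 138, 138, 141, 140, 138, 139, 141, 140, 138, 139, 139, 140, 139, 140, 139, 137, 132, 113, 95, 98, 109, 136, 140, 142, 143, 140, 140, 140, 138, 138, 139, 138, 138, 138, 138, 138, 139, 142, 137, 138, 138, 137, 137, 138, 133, 106, 126, 137, 140, 139, 140, 139, 141, 139, 140, 139, 138, 138, 140, 140, 141, 142, 143, 141, 141, 141, 141, 140]
[181, 181, 181, 180, 181, 182, 182, 181, 181, 169, 135, 108, 103, 101, 103, 104, 102, 101, 102, 103] [178, 179, 179, 178, 178, 178, 179, 179, 173, 154, 120, 105, 104, 104, 102, 103, 103, 103, 103, 106]
```

View pics/w2z.png

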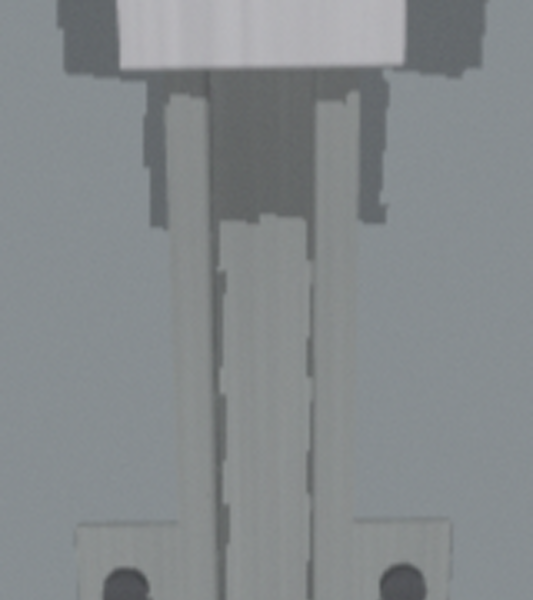

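```bash
python3 - <<'E'
from h import *
z=np.load("w2.npz");st=dict(position=z["p"],orientation=z["o"])
c,P=campose("wrist",st)
A=onz(c,P,[[319.2,140],[319.65,278]],.041)
print("slot",A,"yaw",np.arctan2(*(A[0]-A[1])[[1,0]]))
E_=onz(c,P,[[276,130.3],[362.1,129.8]],.0495);print("plate",E_,E_.mean(0),"w",np.linalg.norm(E_[0]-E_[1]),"yaw",np.arctan2(*(E_[1]-E_[0])[[1,0]])+np.pi/2)
# top image edges
a=cv2.imread("pics/top0.png")
cv2.imwrite("pics/top0c.png",cv2.resize(a[180:260,260:360],(800,640),interpolation=cv2.INTER_CUBIC)[:600])
c,P=campose("top");print(proj(c,P,np.r_[A,E_]))
E
```

```text
slot [[ 0.59501863  0.00290066  0.041     ]
 [ 0.6080413  -0.10041584  0.041     ]] yaw 1.6961814890825424
plate [[0.56519291 0.00613783 0.0495    ]
 [0.62263483 0.01317228 0.0495    ]] [0.59391387 0.00965506 0.0495    ] w 0.05787104249379384 yaw 1.6926516763637807
[[277.90485227 208.30408856]
 [327.00899514 202.06705355]
 [275.94230337 222.18033684]
 [272.65646845 194.7208872 ]]
```

View pics/top0c.png

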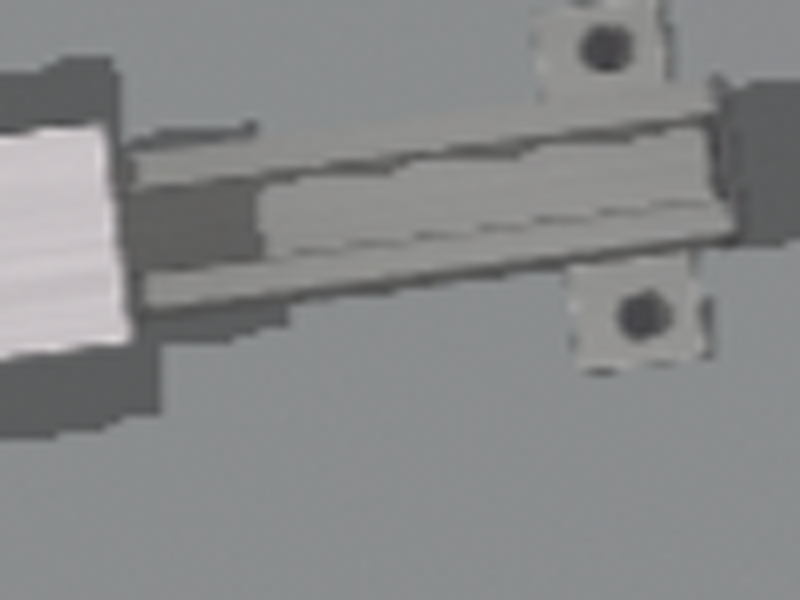

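```bash
python3 - <<'E'
from h import *
o=down(1.12);p=np.array([.5584,-.2845,0])
ctrl.reach(p+[0,0,.14],o)
ctrl.move_linear(p+[0,0,.037],max_speed=.12)
f0=telemetry.get_state()["force"]
ctrl.grasp(f_grip=50)
s=telemetry.get_state();print(s["opening"],s["force"]-f0,s["position"],s["t"])
ctrl.move_linear(p+[0,0,.16],max_speed=.15)
st=telemetry.get_state();im=capture("wrist");print(st["t"],st["opening"])
save(im,"w3")
E
```

```text
0.017302516174488615 [-1.99169241  0.63597389  5.91762454] [ 0.55852281 -0.28461702  0.03751374] 8.0417
9.0083 0.01744056697559624
```

View pics/w3.png

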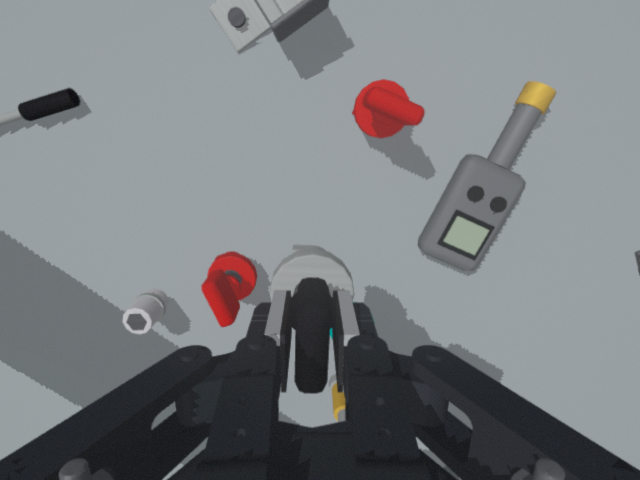

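```bash
python3 - <<'E'
import cv2
a=cv2.imread("pics/w3.png")
cv2.imwrite("pics/w3z.png",cv2.resize(a[230:400,240:390],(660,748),interpolation=cv2.INTER_CUBIC)[:600])
E
```

```text
(no output)
```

View pics/w3z.png

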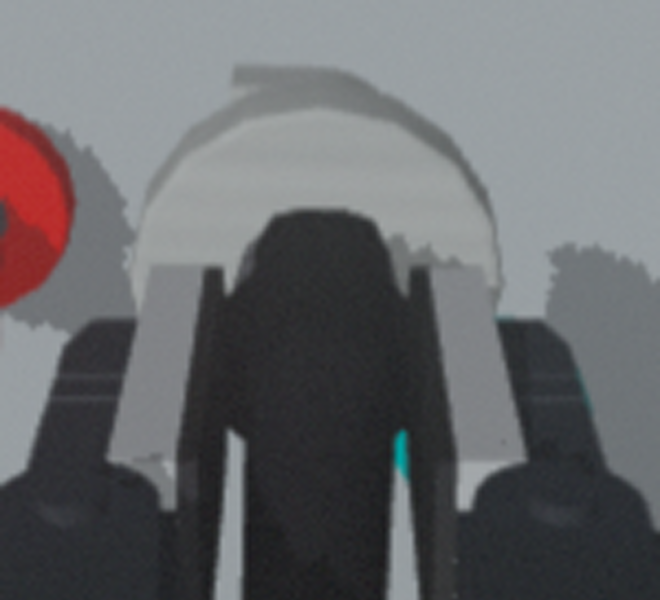

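The fingertips closed on the round hub under the wing (17 mm opening), not on the wing itself. I'll set the stop back down and grip it higher.

```bash
python3 - <<'E'
from h import *
p=np.array([.5584,-.2845,0])
ctrl.move_linear(p+[0,0,.045],max_speed=.12)
print(ctrl.move_linear(p+[0,0,.035],max_speed=.02,until_force=3),telemetry.get_state()["position"])
ctrl.open_jaws()
ctrl.move_linear(p+[0,0,.049],max_speed=.08)
f0=telemetry.get_state()["force"]
ctrl.grasp(f_grip=50)
s=telemetry.get_state();print(s["opening"],s["force"]-f0,s["position"],s["t"])
im=capture("wrist");save(im,"w4")
E
python3 -c "
import cv2
a=cv2.imread('pics/w4.png')
cv2.imwrite('pics/w4z.png',cv2.resize(a[230:400,240:390],(660,748),interpolation=cv2.INTER_CUBIC)[:600])"
```

```text
True [ 0.55863532 -0.28469959  0.0375208 ]
0.01054490348262808 [ 0.78048696  0.53246684 -0.14483325] [ 0.55847248 -0.28451398  0.0489807 ] 12.2417
```

View pics/w4z.png

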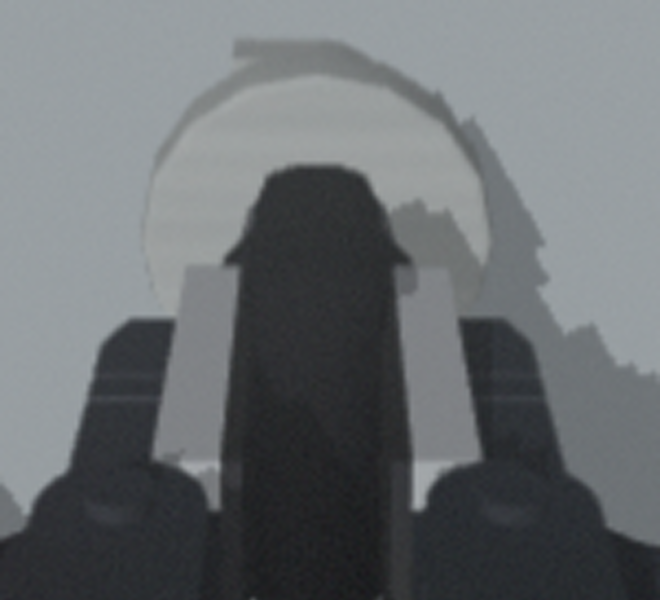

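```bash
python3 - <<'E'
from h import *
h=.049
p=np.array([.6003,-.0399,0]);yaw=1.695
s=telemetry.get_state();f=s["force"]
ctrl.move_linear(s["position"]+[0,0,.11],max_speed=.2)
ctrl.reach(p+[0,0,h+.11],down(yaw))
ctrl.move_linear(p+[0,0,h+.055],max_speed=.12)
ctrl.dwell(.15)
st=telemetry.get_state();im=capture("wrist");print(st["t"],st["position"],st["opening"],st["force"])
np.savez("w5.npz",p=st["position"],o=st["orientation"]);save(im,"w5")
a=im[:,:,::-1];cv2.imwrite('pics/w5z.png',cv2.resize(a[150:400,220:400],(576,800),interpolation=cv2.INTER_CUBIC)[:600])
E
```

```text
14.725 [ 0.60114297 -0.04036515  0.10517091] 0.011052420891851879 [ 0.07575006  0.4103099  -2.09870003]
```

View pics/w5z.png

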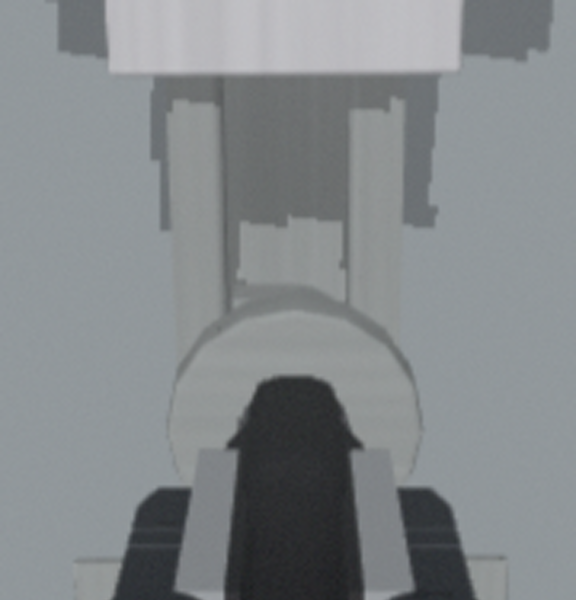

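```bash
python3 - <<'E'
from h import *
z=np.load("w5.npz");st=dict(position=z["p"],orientation=z["o"])
c,P=campose("wrist",st);s=1/3.2
u=lambda x,y:[220+x*s-.35,150+y*s-.35]
C=onz(c,P,[u(168,425),u(422,425)],z["p"][2]-.028)
S=onz(c,P,[u(223,100),u(350,100),u(229,290),u(347,290)],.041)
a,b=S[:2].mean(0),S[2:].mean(0);d=(a-b)/np.linalg.norm(a-b);n=np.array([d[1],-d[0]])
print("C",C.mean(0),np.linalg.norm(C[0]-C[1]),"slot",S,"yaw",np.arctan2(d[1],d[0]))
d=np.array([np.cos(1.695),np.sin(1.695)]);n=np.array([d[1],-d[0]])
for q in (a,b): print("lateral err collar vs slot mm",((C.mean(0)-q)[:2]@n)*1e3, "tcp", (z["p"]-q)[:2]@n*1e3)
E_=onz(c,P,[u(110,72),u(462,70)],.0495);print(E_,np.arctan2(*(E_[1]-E_[0])[[1,0]])+np.pi/2)
print("stop axis to plate mm",((E_.mean(0)-C.mean(0))[:2]@d)*1e3)
print(R.from_rotvec(z["o"]).as_matrix().round(4))
E
```

```text
C [ 0.60109077 -0.03950503  0.07717091] 0.038906447155785485 slot [[ 0.58351807  0.0031284   0.041     ]
 [ 0.60507823  0.00578986  0.041     ]
 [ 0.58818884 -0.03057414  0.041     ]
 [ 0.60918908 -0.0279909   0.041     ]] yaw 1.7001993817424945
lateral err collar vs slot mm 1.2938125615254454 tcp 1.2390498837878297
lateral err collar vs slot mm 1.1168984720994157 tcp 1.0621357943618004
[[0.56508322 0.00669628 0.0495    ]
 [0.62195994 0.01404659 0.0495    ]] 1.6993164330381942
stop axis to plate mm 50.429954911057344
[[-1.235e-01  9.923e-01  2.200e-03]
 [ 9.923e-01  1.235e-01 -6.000e-04]
 [-8.000e-04  2.100e-03 -1.000e+00]]
```

```bash
python3 - <<'E'
from h import *
h=.049;yaw=1.698;n=np.array([np.sin(yaw),-np.cos(yaw),0]);d=np.array([np.cos(yaw),np.sin(yaw),0])
goal=np.array([.60114,-.04036,0])-1.2e-3*n; cmd=goal.copy()
ctrl.move_linear(cmd+[0,0,h+.047],frame=down(yaw),max_speed=.05)
for i in range(2):
    e=(telemetry.get_state()["position"]-goal)*[1,1,0];cmd=cmd-e
    print("err mm",e@n*1e3,e@d*1e3)
    ctrl.move_linear(cmd+[0,0,h+.046],max_speed=.05)
f0=telemetry.get_state();print(f0["position"],f0["force"])
r=ctrl.move_linear(cmd+[0,0,h+.0315],max_speed=.025,until_force=4)
s=telemetry.get_state();print(r,s["position"]-goal,s["position"][2]-h,s["force"]-f0["force"],s["wrist_torque"]-f0["wrist_torque"],s["t"])
np.save("cmd.npy",cmd);np.save("goal.npy",goal)
E
```

```text
err mm -0.4304604064613876 0.2344932699781088
err mm 0.52148714706687 -0.2443420846427192
[ 0.59986792 -0.04050693  0.09507034] [ 0.02084584  0.19398183 -1.30949707]
False [-4.73776423e-05 -1.61595944e-05  8.04636718e-02] 0.031463671816717526 [ 0.15330369  0.14245133 -0.9112017 ] [-0.00661064 -0.01900894  0.01479364] 16.3167
```

```bash
python3 - <<'E'
from h import *
h=.049;yaw=1.698;cmd=np.load("cmd.npy");goal=np.load("goal.npy")
f0=telemetry.get_state()
ctrl.move_linear(cmd+[0,0,h+.022],max_speed=.03)
s=telemetry.get_state();print("pressed",s["position"][2]-h,s["force"]-f0["force"],s["wrist_torque"]-f0["wrist_torque"])
t0=s["wrist_torque"];F0=s["force"]
for a in [20,40,60,75,85,88,90,92,94]:
    ctrl.reach(cmd+[0,0,h+.022],down(yaw-np.deg2rad(a)))
    s=telemetry.get_state();dt=s["wrist_torque"]-t0
    ry=R.from_rotvec(s["orientation"]).as_matrix()[:,0];ac=np.rad2deg(yaw-np.arctan2(ry[1],ry[0]))
    print(a,round(ac,1),"dT",dt.round(3),"dF",(s["force"]-F0).round(1),((s["position"]-goal)*1e3).round(1)[:2],round(s["position"][2]-h,4),round(s["opening"],4),round(s["t"],2))
    if abs(dt[2])>.25: break
E
```

```text
pressed 0.022408270072925188 [ 1.61207798 -0.82823085  5.06856569] [ 0.00246148 -0.19816333  0.01515393]
20 19.8 dT [ 0.003  0.254 -0.007] dF [-0.4  0.3 -0.7] [-0.1 -0. ] 0.0222 0.0111 17.21
40 39.7 dT [ 0.037  0.25  -0.042] dF [-2.  -0.3 -0.9] [-0.1 -0. ] 0.0221 0.0107 17.63
60 59.7 dT [ 0.008  0.273 -0.054] dF [-1.7  0.5 -0.9] [-0.1  0. ] 0.022 0.0108 18.06
75 74.6 dT [ 0.053  0.164 -0.075] dF [-0.9 -0.1 -0.2] [ 0. -0.] 0.0221 0.0108 18.42
85 84.6 dT [-0.028  0.035 -0.023] dF [-0.5  0.1  0.6] [0.2 0. ] 0.0221 0.0109 18.71
88 87.7 dT [-0.087 -0.055 -0.011] dF [-0.2  0.1  0. ] [ 0.2 -0.1] 0.0221 0.011 18.96
90 89.8 dT [-0.171 -0.186  0.053] dF [ 0.4  0.  -0.7] [ 0.3 -0.2] 0.0222 0.0109 19.21
92 91.9 dT [-0.4   -0.395  0.091] dF [ 1.2 -1.6 -0.7] [ 0.5 -0.3] 0.0222 0.0109 19.46
94 93.9 dT [-0.616 -0.57   0.113] dF [ 2.3 -2.7 -0.1] [ 0.6 -0.4] 0.0222 0.011 19.71
```

```bash
python3 - <<'E'
from h import *
h=.049;yaw=1.698;cmd=np.load("cmd.npy");goal=np.load("goal.npy")
n=np.array([np.sin(yaw),-np.cos(yaw),0]);d=np.array([np.cos(yaw),np.sin(yaw),0])
o=down(yaw-np.deg2rad(91))
def show(l):
    s=telemetry.get_state();e=s["position"]-goal;f=s["force"]
    print(l,"along",round(e@d*1e3,1),"lat",round(e@n*1e3,1),"und",round((s["position"][2]-h)*1e3,1),"F along/lat/z",np.round([f@d,f@n,f[2]],1),"T",s["wrist_torque"].round(2),round(s["opening"],4),round(s["t"],2));return s
ctrl.reach(cmd+[0,0,h+.022],o);show("backoff")
print(ctrl.move_linear(cmd+[0,0,h+.0275],max_speed=.015,until_force=5));s=show("up")
zc=s["position"][2]
np.save("zc.npy",zc)
im=capture("wrist");save(im,"w6")
E
```

```text
backoff along 0.1 lat 0.2 und 22.2 F along/lat/z [-1.2  3.3  2.9] T [-0.17 -0.78  0.04] 0.0106 19.96
True
up along 0.2 lat 0.4 und 25.9 F along/lat/z [0.7 0.7 2.3] T [ 0.1  -0.07  0.01] 0.0111 20.3
```

View pics/w6.png

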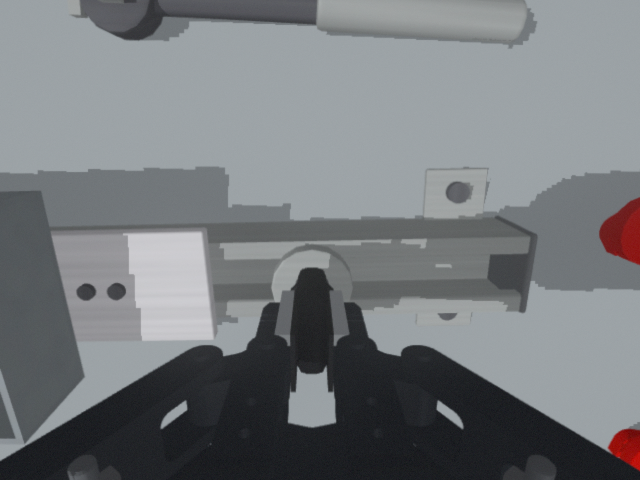

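The nut met the lips from below at 25.9 mm, as expected, so it is caught. Next I slide it gently towards the caddy.

```bash
cat > sl.py <<'E'
from h import *
h=.049;yaw=1.698;cmd=np.load("cmd.npy");goal=np.load("goal.npy")
n=np.array([np.sin(yaw),-np.cos(yaw),0]);d=np.array([np.cos(yaw),np.sin(yaw),0])
def show(l):
    s=telemetry.get_state();e=s["position"]-goal;f=s["force"]
    print(l,"along",round(e@d*1e3,1),"lat",round(e@n*1e3,1),"und",round((s["position"][2]-h)*1e3,1),"F along/lat/z",np.round([f@d,f@n,f[2]],1),"T",s["wrist_torque"].round(2),round(s["opening"],4),round(s["t"],2));return s
E
python3 - <<'E'
from sl import *
for a in (10,20,27,32,37,42,47,52):
    r=ctrl.move_linear(cmd+d*a*1e-3+[0,0,h+.0257],max_speed=.02,until_force=10)
    s=show((a,r))
    if r or abs(s["force"]@d)>13: break
E
```

```text
(10, False) along 10.2 lat 0.2 und 25.9 F along/lat/z [-0.3  2.   2.9] T [-0.01 -0.26 -0.08] 0.0107 21.05
(20, False) along 20.4 lat 0.1 und 25.8 F along/lat/z [-0.8  2.3  2.5] T [-0.03 -0.5  -0.01] 0.0108 21.7
(27, False) along 27.3 lat 0.0 und 25.7 F along/lat/z [-1.2  2.6  1.3] T [-0.15 -0.6   0.03] 0.0105 22.2
(32, False) along 31.8 lat 0.0 und 25.8 F along/lat/z [-4.3  1.8  2.3] T [-0.72 -0.61  0.07] 0.0111 22.6
(37, False) along 36.7 lat -0.0 und 25.8 F along/lat/z [-3.5  2.5  1.9] T [-0.78 -0.63  0.04] 0.0105 23.0
(42, False) along 41.7 lat -0.0 und 25.8 F along/lat/z [-4.6  2.9  1.8] T [-0.78 -0.6   0.05] 0.0107 23.4
(47, False) along 46.7 lat -0.1 und 25.8 F along/lat/z [-4.2  3.   2.6] T [-0.76 -0.64  0.04] 0.0106 23.8
(52, False) along 49.8 lat -0.0 und 25.8 F along/lat/z [-10.1   0.8   0.5] T [-1.94 -0.66  0.06] 0.0103 24.2
```

```bash
python3 - <<'E'
from sl import *
show("now")
for a in (53,54,55):
    r=ctrl.move_linear(cmd+d*a*1e-3+[0,0,h+.0257],max_speed=.01,until_force=4)
    s=show((a,r))
    if r or abs(s["force"]@d)>12.5: break
im=capture("wrist");save(im,"w7")
E
```

```text
now along 49.8 lat -0.0 und 25.8 F along/lat/z [-10.1   0.8   0.5] T [-1.94 -0.66  0.06] 0.0103 24.2
(53, False) along 50.0 lat -0.0 und 25.8 F along/lat/z [-13.5   1.6   0.6] T [-2.47 -0.66  0.06] 0.011 24.45
```

View pics/w7.png

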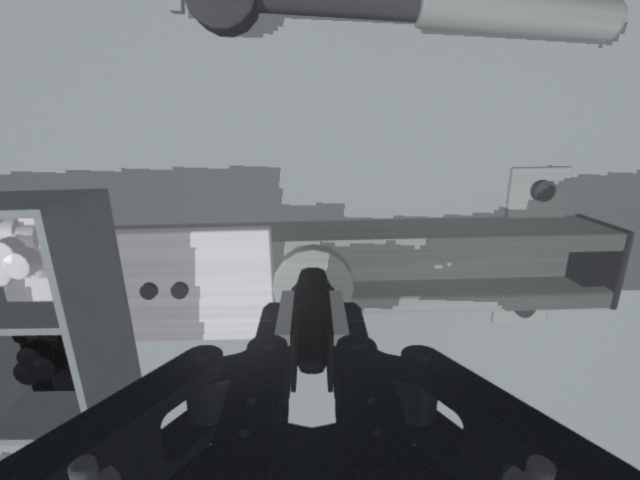

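It is firmly home: at 13.5 N the stop moved only 0.2 mm in the last millimetre commanded. I'll relax the push without pulling back, then release.

```bash
python3 - <<'E'
from sl import *
ctrl.move_linear(cmd+d*51e-3+[0,0,h+.0257],max_speed=.01);show("relax")
ctrl.open_jaws();s=show("open")
p=s["position"].copy()
ctrl.move_linear(p+[0,0,.035],max_speed=.06);show("up")
ctrl.move_linear(p-.0*d+[0,0,.12],max_speed=.15)
ctrl.dwell(.2)
st=telemetry.get_state();im=capture("wrist");save(im,"w8");np.savez("w8.npz",p=st["position"],o=st["orientation"])
save(capture("top"),"top8")
a=cv2.imread("pics/top8.png");cv2.imwrite("pics/top8z.png",cv2.resize(a[160:300,100:460],(800,311),interpolation=cv2.INTER_CUBIC))
E
```

```text
relax along 49.5 lat -0.0 und 25.8 F along/lat/z [-7.3  2.3  1.8] T [-1.46 -0.53 -0.02] 0.0108 24.85
open along 51.1 lat -0.1 und 25.7 F along/lat/z [ 1.4 -0.1  0.7] T [ 0.01 -0.02 -0.02] 0.0855 25.56
up along 51.2 lat -0.3 und 60.7 F along/lat/z [-0.   0.2  0.2] T [ 0.   -0.03  0.01] 0.0852 26.29
```

View pics/w8.png

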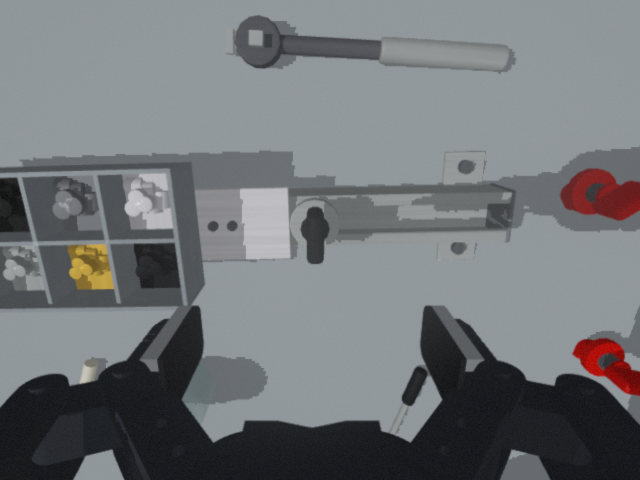

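View pics/top8z.png

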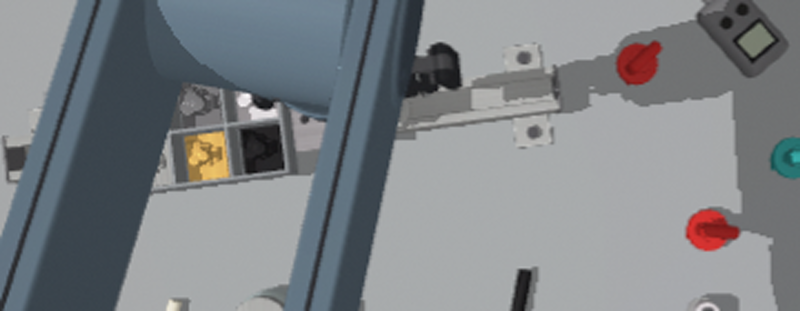

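```bash
python3 - <<'E'
from sl import *
a=cv2.imread("pics/w8.png");cv2.imwrite("pics/w8z.png",cv2.resize(a[170:280,250:370],(654,600),interpolation=cv2.INTER_CUBIC))
E
```

```text
(no output)
```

View pics/w8z.png

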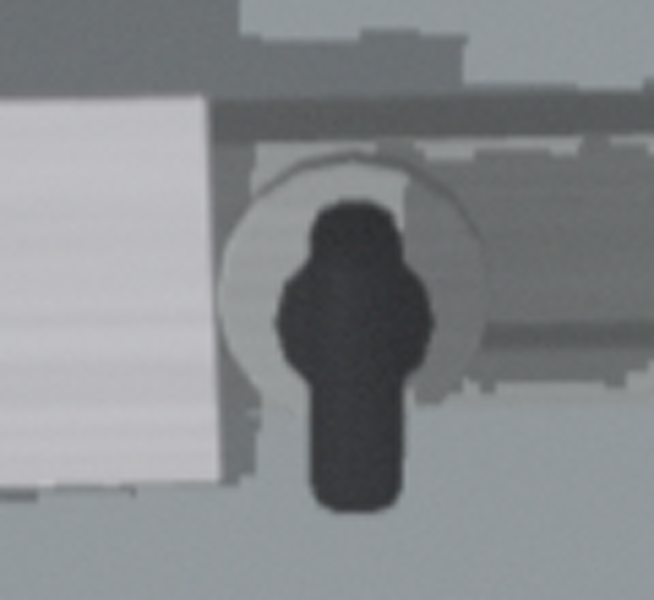

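```bash
python3 - <<'E'
from sl import *
a=cv2.imread("pics/w7.png");cv2.imwrite("pics/w7z.png",cv2.resize(a[210:320,255:375],(654,600),interpolation=cv2.INTER_CUBIC))
for n,rows in (("w7",(278,282,286,290)),("w8",(218,222,226))):
    g=cv2.imread(f"pics/{n}.png").mean(2)
    for r in rows:
        x0=262 if n=="w7" else 282
        print(n,r,g[r,x0:x0+20].round().astype(int).tolist())
E
```

```text
w7 278 [201, 201, 201, 201, 202, 201, 201, 201, 196, 169, 139, 139, 161, 169, 164, 163, 163, 163, 162, 162]
w7 282 [202, 201, 202, 202, 201, 201, 201, 201, 199, 176, 149, 154, 170, 169, 167, 167, 166, 166, 167, 165]
w7 286 [203, 204, 203, 203, 204, 203, 204, 204, 203, 184, 156, 166, 166, 163, 163, 163, 164, 163, 163, 163]
w7 290 [202, 202, 202, 202, 203, 203, 203, 202, 201, 187, 160, 168, 169, 167, 164, 166, 166, 167, 166, 163]
w8 218 [189, 188, 190, 189, 188, 186, 168, 128, 127, 157, 152, 152, 150, 150, 151, 151, 151, 151, 151, 151]
w8 222 [190, 190, 189, 188, 190, 189, 176, 139, 153, 152, 151, 151, 151, 149, 150, 150, 151, 150, 150, 140]
w8 226 [190, 190, 190, 190, 189, 190, 183, 143, 153, 154, 154, 153, 153, 154, 155, 153, 153, 153, 144, 83]
```

View pics/w7z.png

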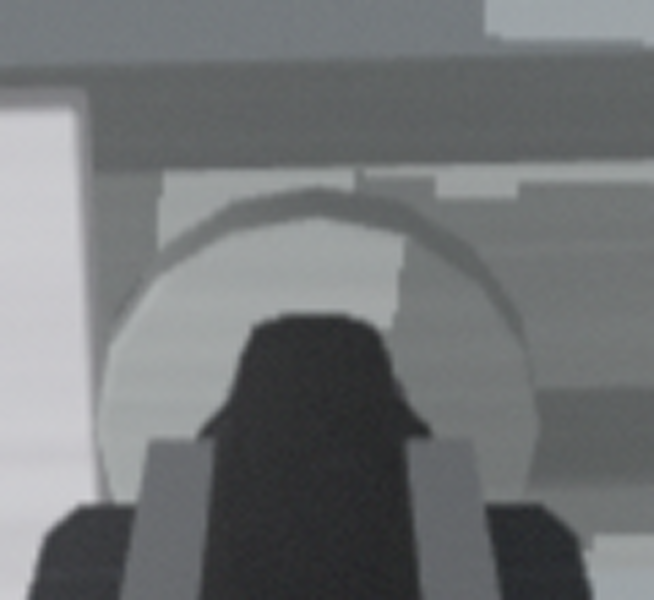

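The gap looks the same as it did under the 13.5 N push: about a one-pixel edge in both pictures, so the stop is snug. Its wing lies across the channel. Handing in.

```bash
python3 - <<'E'
from sl import *
ctrl.finish_job();print(telemetry.get_state()["t"])
E
```

```text
the job is handed in; nothing more can be done
the job is handed in; nothing more can be done
```

The stop is locked in the channel and snug against the caddy, and the caddy is firmly home on its end nut. I handed the job in at about 27 s of the 58 s allowed.

- **Grip:** My first grasp closed on the round hub under the wing (17 mm opening). I set the stop back down and gripped the wing itself (10.5 mm).
- **Insertion:** A wrist picture showed the stop 1.2 mm off the slot's centre line. I corrected that and it went in freely, with about 1 N of resistance.
- **Locking:** I pressed its underside down to about 22 mm and turned it clockwise until it met the walls at about 90–94°. Let up, it caught under the lips at 25.9 mm, against the expected 26 mm.
- **Pushing home:** The stop met the caddy after about 30 mm of sliding. The caddy then moved about 20 mm, until the force rose sharply. At 13.5 N it gave only 0.2 mm more; ramming is over 20 N. I eased off to about 7 N before letting go.
- **Last checks:** After release, the wrist picture shows the wing across the channel. The collar sits against the plate with the same one-pixel edge as under the push, so any gap is well under 1 mm.
- **Not fully confirmed:**
  - While sliding, I felt only about 1 N of drag from the stop itself, less than the stated 3–7 N. The arm was carrying some of the clamp load at the time.
  - I saw no other object moved, but in the final top picture the arm hid part of the counter.

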